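Press a double lid onto the coffee canister, then lift off the outer lid

TASK

Carry the two nested lids together from the cork trivet to the canister and lower them on so that the inner lid sits fully home; then swing the steel yoke over so that its pad bears on the inner lid's knob, and swing it fully back again. Finally take the outer lid by its collar and lift it off alone, leaving the inner lid seated in the canister, and finish while still holding the outer lid in the gripper, still and level, straight above the canister and well clear of the knob. The lids must not come apart before they are on the canister; leave everything else on the counter where it is.

Things in the scene. Friction and masses are not known exactly. Their poses are not given: they have to be found in the camera images.
- inner_lid: Black sealing plug (84 mm across, 10 mm high, chamfered) under a cream disc (104 mm across, 6 thick) with an upright round wooden knob, 24 mm thick, 62 tall (top 78 mm above origin). About 0.13 kg. Origin: centre of the plug's underside, z up. Starts on a cork trivet, the outer lid nested over it. Seated: disc on the canister's rim, origin 10 mm below the rim.
- outer_lid: Cream cap 120 mm across, skirt 10 mm deep, on top a wooden collar (tube, 50 mm outside, 36 inside). About 0.13 kg. Origin: centre of skirt's lower edge, z up; plate top at 14 mm, collar top at 46. Nested: rests loose on the inner lid's disc (4 mm play), origin 6 mm above the inner's; the knob stands 26 mm out of the collar. Lifting the knob carries both; lifting the collar takes the cap off alone.
- stand: Fixed oak stand (base 150 x 185 x 15 mm) with an open round cream canister and, beside it, an upright board 125 mm high, 110 wide. Origin: under the canister's axis at counter height (0); z up; the upright is at y = -85 mm; the yoke's hinge line is parallel to x.
- can_mouth (a point): Centre of the canister's open mouth, at the height of its rim (95 mm above the counter). Canister: outside 100 mm, mouth 92 mm in diameter, so the plug has 4 mm play all round. Axes as stand.
- yoke (a joint): Hinge angle of the steel yoke (two bars, a crossbar with the press pad, a grip rod at the free end) about +x of stand through yoke_hinge. 0: pad on the knob of a seated inner lid; grows as it swings up and over to -y; 1.05: upright, it falls to either side of this by its weight (0.22 kg, little friction); 1.7: stop, fully back; it starts back. With no lid under it, it drops to -0.12.
- yoke_grip (a point): Middle of the yoke's grip rod (12 mm thick, along x of stand, 84 mm free between the two bars), 155 mm from the hinge line; can be pinched from above. At joint angle q the line from hinge to rod rises 0.523 + q rad from +y of stand.
- yoke_hinge (a point): Point on the yoke's hinge line, 130 mm above the counter, at y = -85 mm of stand.
- press_pad: Round black rubber pad, 22 mm in diameter, 13 mm high, under the yoke's crossbar, sprung (it gives up to 4 mm, 10 N); origin: centre of its lower face. With the yoke swung over it lies on top of the inner lid's knob.
- espresso_cup: Bystander: white cup, 60 mm across, 55 mm high, standing on a small cork coaster. Origin: centre of its underside.
- tamper: Bystander: steel coffee tamper, 56 mm across, 80 mm high. Origin: centre of its underside.
- spoon: Bystander: steel spoon, 150 mm long, lying.
- pitcher: Bystander: steel milk jug, 80 mm across, 100 mm high. Origin: centre of its underside.
- sugar_jar: Bystander: glass jar, 70 mm across, 110 mm high. Origin: centre of its underside.
- portafilter: Bystander: lying filter holder with a wooden handle, 66 mm head, about 190 mm long. Origin: centre of the head's underside.
- bean_tin: Bystander: plain closed white tin, 90 mm across, 120 mm high. Origin: centre of its underside.

How it is judged:
On the way, in this order (a step that is already met when the one before it is completed fails the run):
1. both lids, still nested, are seated on the canister with the yoke still back (horizontal distance between inner_lid and can_mouth below 0.007 m and z of inner_lid in the frame of can_mouth between -0.014 and -0.006 m and angle between inner_lid's own z axis and vertical below 0.06 rad and z of outer_lid in the frame of inner_lid below 0.01 m and horizontal distance between outer_lid and inner_lid below 0.01 m and value of joint yoke above 1.3 rad), for 0.2 s.
2. the yoke is swung over and its pad bears on the knob of the seated inner lid, with the outer lid on (horizontal distance between inner_lid and can_mouth below 0.007 m and z of inner_lid in the frame of can_mouth between -0.014 and -0.006 m and angle between inner_lid's own z axis and vertical below 0.06 rad and z of outer_lid in the frame of inner_lid below 0.01 m and horizontal distance between outer_lid and inner_lid below 0.01 m and contact force between press_pad and inner_lid above 0.5 N), for 0.2 s.
3. the yoke is fully back, with both lids still on the canister (horizontal distance between inner_lid and can_mouth below 0.007 m and z of inner_lid in the frame of can_mouth between -0.014 and -0.006 m and angle between inner_lid's own z axis and vertical below 0.06 rad and z of outer_lid in the frame of inner_lid below 0.01 m and horizontal distance between outer_lid and inner_lid below 0.01 m and value of joint yoke above 1.5 rad), for 0.2 s.
At the end, for the whole second after the job is handed in: Inner lid seated (7 mm off axis, 4 mm in height, 0.06 rad) and at rest; yoke back (over 1.5 rad); gripper holds the outer lid still, skirt edge over 80 mm above the rim, within 50 mm of the canister axis, tilt under 0.25 rad, touching neither inner lid, stand nor yoke (horizontal distance between inner_lid and can_mouth below 0.007 m and z of inner_lid in the frame of can_mouth between -0.014 and -0.006 m and angle between inner_lid's own z axis and vertical below 0.06 rad and value of joint yoke above 1.5 rad and z of outer_lid in the frame of can_mouth above 0.08 m and horizontal distance between outer_lid and can_mouth below 0.05 m and angle between outer_lid's own z axis and vertical below 0.25 rad and linear speed of outer_lid below 0.03 m/s and linear speed of inner_lid below 0.02 m/s and contact force between the fingers and outer_lid above 0.8 N and contact force between outer_lid and inner_lid below 0.2 N and contact force between outer_lid and stand below 0.2 N); the arm keeps its last pose, push and grip.
It fails at once if the outer lid is taken off the inner lid while the inner lid is not seated in the canister (z of outer_lid in the frame of inner_lid above 0.018 m and not (horizontal distance between inner_lid and can_mouth below 0.007 m and z of inner_lid in the frame of can_mouth between -0.014 and -0.006 m and angle between inner_lid's own z axis and vertical below 0.06 rad)).
It fails at once if a bystander (cup, tamper, spoon, jug, jar, filter holder, tin) is shifted by more than 40 mm (distance of any of espresso_cup, tamper, spoon, pitcher, sugar_jar, portafilter, bean_tin from where it was at the start of the episode above 0.04 m).
It also fails if it takes over 72 s, if anything falls off the work surface, if the arm or the gripper's body presses on something with over 40 N, if the wrist force passes 120 N, or if a joint passes its speed limit or range.

ROBOT

A 7-joint arm with a two-finger parallel gripper is mounted at the origin on the work surface. World frame = base frame: x ahead of the robot, y to its left, z up, the work surface at z = 0. Lengths are in m, angles in rad, forces in N, time in s.
With the tool pointing down it reaches from about 0.425 to 0.95 m from the base axis. Payload 16.7 kg.
Tool frame: the origin (TCP) lies between the finger pads; the fingertips stand 22 mm ahead of it and the grasp point (between the pads) lies 3 mm ahead of it; z points along the fingers, y is the line along which they close (so a half turn about z gives the same grasp; the last joint's range is limited). The gripper opens to 94 mm and grips with 3 to 60 N. Pads are 16 mm wide; open, the fingers measure 119 mm over their backs; the gripper's body (75 mm by 177 mm) begins 78 mm behind the grasp point.
Start: joints at [-1.399, 0.426, 0.074, 1.606, -0.034, 1.111, -0.067], TCP at [0.213, 0.641, 0.227] pointing down, gripper open.
Joint ranges: [-2.85, 2.85], [-0.5, 2.14], [-1.23, 1.37], [0.21, 2.46], [-1.02, 4.16], [0.16, 2.05], [-2.73, 2.73]. Speed limits (rad/s): [1.89, 1.89, 2.39, 2.39, 3.01, 3.01, 3.01].

INTERFACE

Orientations are given as a unit quaternion [w, x, y, z].
In Python, from station import arm, effector, planner, eyes, workorder gives the robot as it stands. The module is installed in compiled form; this text tells all that it offers. Calls block until the motion is done:
- arm.reach(position, orientation): joint-space move of the TCP to a pose.
- arm.move_linear(position, orientation=None, max_speed=0.15): straight line of the TCP; orientation=None keeps the orientation; max_speed is the mean speed in m/s.
- arm.set_joints(angles): joint-space move.
- effector.command_gripper(opening, newtons=None): finger opening in m; newtons is the grip in N (None keeps the last); returns when the fingers have stopped.
- arm.pause(seconds).
- planner.solve_ik(position, orientation): joint angles nearest the present ones, or None.
- arm.sense(): the state.
- eyes.capture(name): name is "side" or "top"; returns a dict with "img" (384x512x3 uint8, blue, green, red), "range_z" (384x512 float32, m along the optical axis (not along the pixel's ray), 0 where there is no reading), "camera_matrix" (3x3 intrinsics, pixels), "origin" and "rotation" of the camera in the world. Camera axes: x right, y down, z forward; pixel columns grow to the right and rows downward; lengths in m; the calibration is good to about 2 mm. A picture is of the moment at which its call begins.
A pose or a line that the arm cannot do raises arm.IKError and nothing moves.
- workorder.hand_in(): hands the job in; it is judged then, once.
Trained networks look in the newest picture that a camera, given by its name, has taken for a name from the list of things; names that differ only in an ending like _2 or _b are one class to them, and where a whole thing is asked for, a point or a joint stands for the part that bears it (a point fixed in the world has none). Each returns a list of dicts, best first, with "confidence" (0 to 1); they miss things now and then, are a little off and sometimes report something else, mostly with a low value. They report only what shows in the picture. A call takes as long as a camera call.
- eyes.cut_out(camera, target): "mask" (384x512 bool, what is visible of it) and "extent" ([left, top, right, bottom] in pixels, round what is visible of it).
- eyes.mark_of(camera, target): "centre" ([column, row] in pixels: a listed point, or the origin of a listed thing).
The state is a dict: "t": time; "joint_pos": joint angles; "joint_vel": joint speeds; "joint_torque": joint torques, N m; "tcp_pos": TCP position; "tcp_rot": TCP orientation; "force": force on the tool from outside, world axes, zero at the start; "ft_torque": the same for the moment, N m; "finger_gap": finger opening in m; "gripper_force": force on a finger pad.
Only numpy, scipy, OpenCV 4.12 (cv2) and the standard library are available. Lean on these libraries where they do the work, as an engineer would, in place of code of your own. Each camera call takes 0.05 s, during which the arm holds its last target. There are 200 camera calls.

## Working session

There is one attempt and no reset: what is moved stays moved. The work goes in short steps, each a Python script; the robot and the scene stay as the last script left them, time stands still between calls to the robot, and variables do not carry over. Pictures are saved under pics/ and viewed, at most 10 in all, crops included, and the job is handed in when it is done.

```bash
mkdir -p pics; cat > h.py <<'E'
import numpy as np, cv2
from station import arm, effector, planner, eyes, workorder
def world(c,uv,z):
    K=c["camera_matrix"];R=np.array(c["rotation"]);o=np.array(c["origin"])
    d=R@np.linalg.inv(K)@np.array([uv[0],uv[1],1.0]);return o+d*(z-o[2])/d[2]
def cloud(c,mask=None):
    K=c["camera_matrix"];R=np.array(c["rotation"]);o=np.array(c["origin"]);z=c["range_z"]
    v,u=np.nonzero((z>0)&(mask if mask is not None else True));zz=z[v,u]
    return (np.stack([(u-K[0,2])*zz/K[0,0],(v-K[1,2])*zz/K[1,1],zz],1))@R.T+o
E
python3 - <<'E'
from h import *
im=[]
for n in("top","side"):
    c=eyes.capture(n); im.append(c["img"]); print(n,c["origin"],np.round(c["rotation"],2).tolist())
    cv2.imwrite(f"pics/{n}0.png",c["img"])
    for t in("inner_lid","outer_lid","stand","can_mouth","yoke_grip","yoke_hinge","press_pad"):
        print(t,[(np.round(r["centre"],1).tolist(),round(r["confidence"],2)) for r in eyes.mark_of(n,t)][:2])
print(arm.sense())
E
```

```text
top [0.29738763 0.05150428 1.39661552] [-0.08, 0.7, -0.7, 0.07]
inner_lid [([194.9, 186.9], 0.4)]
outer_lid [([197.9, 187.0], 0.6)]
stand [([278.9, 224.0], 0.97)]
can_mouth [([363.6, 205.7], 0.74), ([286.6, 221.7], 0.65)]
yoke_grip [([361.3, 206.3], 0.59)]
yoke_hinge [([306.5, 142.9], 0.58)]
press_pad [([335.9, 208.2], 0.46)]
side [ 0.30606335 -0.58145267  0.87997581] [-0.36, 0.92, -0.16, 0.07]
inner_lid [([258.4, 171.9], 0.46)]
outer_lid [([255.1, 173.2], 0.97)]
stand []
can_mouth [([254.5, 227.4], 0.67)]
yoke_grip [([287.2, 244.8], 0.91), ([254.9, 228.7], 0.56)]
yoke_hinge []
press_pad [([277.3, 239.8], 0.55)]
{'t': 0.8, 'joint_pos': array([-1.39947408,  0.42608804,  0.07392311,  1.60599301, -0.03411502,
        1.11082843, -0.06713585]), 'joint_vel': array([-8.40728769e-04, -1.06619223e-05, -7.19387951e-05,  5.65636598e-04,
        1.81732898e-03,  1.40816965e-03,  3.56681319e-04]), 'joint_torque': array([-8.14345140e-05, -9.35468245e+01,  3.66311274e+00, -4.54532611e+01,
       -4.88328701e-02,  1.30606248e-02,  9.62811185e-06]), 'tcp_pos': array([0.21287393, 0.64051078, 0.22747855]), 'tcp_rot': array([-2.11383033e-05,  1.59783877e-01,  9.87152020e-01, -2.68807760e-05]), 'force': array([-0.23933999, -1.21364266, -0.33337591]), 'ft_torque': array([ 0.04280719, -0.02414187, -0.01918881]), 'gripper_force': 0.0, 'finger_gap': 0.09403322881428201}
```

View pics/top0.png

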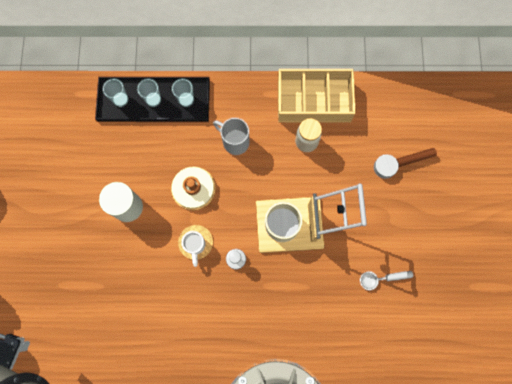

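View pics/side0.png

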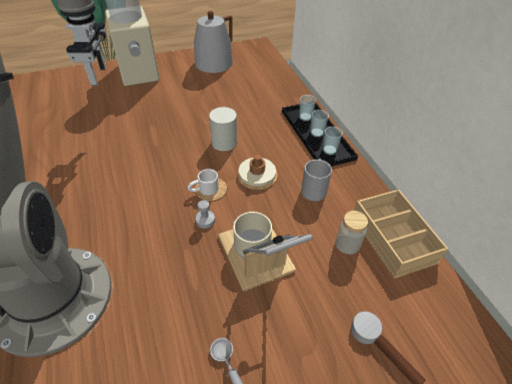

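The top view shows the lids at about (193,188) px, the canister mouth at (284,222) and the yoke laid back with its rod at (363,206). Cup (195,243) and tamper (236,259) are close to the lids. Next I'll measure with depth.

```bash
cat >> h.py <<'E'
from scipy.optimize import least_squares
def circ(P,r=None):
    if r: f=lambda p:np.hypot(P[:,0]-p[0],P[:,1]-p[1])-r; x0=P[:,:2].mean(0)
    else: f=lambda p:np.hypot(P[:,0]-p[0],P[:,1]-p[1])-p[2]; x0=[*P[:,:2].mean(0),.05]
    s=least_squares(f,x0,loss="soft_l1",f_scale=.002);return np.round(s.x,4),round(float(np.sqrt(np.mean(s.fun**2))),4)
E
python3 - <<'E'
from h import *
near=lambda P,c,r:P[np.hypot(P[:,0]-c[0],P[:,1]-c[1])<r]
for n in("top","side"):
    c=eyes.capture(n);P=cloud(c)
    if n=="top":
        L=world(c,(193,188),.03)[:2];C=world(c,(284,222),.095)[:2];G=world(c,(363,206),.1)[:2];print(L,C,G)
    Q=near(P,L,.09);h,e=np.histogram(Q[:,2],np.arange(-.01,.12,.004));print(n,"lid z",dict(zip(np.round(e,3).tolist(),h.tolist())))
    Q=near(P,C,.065);R=Q[(Q[:,2]>.088)&(Q[:,2]<.102)];print("rim",len(R),R[:,2].mean(),circ(R),circ(R,.048))
    T=P[(P[:,2]>.11)&(np.hypot(*(P[:,:2]-C).T)<.25)&(np.hypot(*(P[:,:2]-L).T)>.09)]
    print("hi",len(T),T.min(0),T.max(0))
    m=eyes.cut_out(n,"yoke")
    for k in m[:1]:
        Y=cloud(c,k["mask"]);print("yoke",k["confidence"],k["extent"],Y.min(0),Y.max(0));np.save(f"y_{n}.npy",Y)
    np.save(f"P_{n}.npy",P);np.save(f"c_{n}.npy",c,allow_pickle=True)
    im=c["img"]
    if n=="top": crop=cv2.resize(im[120:270,160:400],None,fx=3.3,fy=3.3,interpolation=cv2.INTER_CUBIC);cv2.imwrite("pics/crop1.png",crop)
E
```

```text
Traceback (most recent call last):
  File "h.py", line 9, in cloud
    return (np.stack([(u-K[0,2])*zz/K[0,0],(v-K[1,2])*zz/K[1,1],zz],1))@R.T+o
           ~~~~~~~~~~~~~~~~~~~~~~~~~~~~~~~~~~~~~~~~~~~~~~~~~~~~~~~~~~~~^~~~
ValueError: matmul: Input operand 1 has a mismatch in its core dimension 0, with gufunc signature (n?,k),(k,m?)->(n?,m?) (size 4 is different from 3)
```

```bash
sed -i 's/R=np.array(c\["rotation"\])/R=rot(c["rotation"])/; 2a from scipy.spatial.transform import Rotation as Ro\ndef rot(q): q=np.array(q);return Ro.from_quat(np.r_[q[1:],q[0]]).as_matrix()' h.py
python3 - <<'E'
from h import *
near=lambda P,c,r:P[np.hypot(P[:,0]-c[0],P[:,1]-c[1])<r]
for n in("top","side"):
    c=eyes.capture(n);P=cloud(c)
    if n=="top":
        L=world(c,(193,188),.03)[:2];C=world(c,(284,222),.095)[:2];G=world(c,(363,206),.1)[:2];print(L,C,G)
    Q=near(P,L,.09);h,e=np.histogram(Q[:,2],np.arange(-.01,.12,.004));print(n,"lid z",dict(zip(np.round(e,3).tolist(),h.tolist())))
    Q=near(P,C,.065);R=Q[(Q[:,2]>.088)&(Q[:,2]<.102)];print("rim",len(R),R[:,2].mean(),circ(R),circ(R,.048))
    T=P[(P[:,2]>.11)&(np.hypot(*(P[:,:2]-C).T)<.25)&(np.hypot(*(P[:,:2]-L).T)>.09)]
    print("hi",len(T),T.min(0),T.max(0))
    m=eyes.cut_out(n,"yoke")
    for k in m[:1]:
        Y=cloud(c,k["mask"]);print("yoke",k["confidence"],k["extent"],Y.min(0),Y.max(0));np.save(f"y_{n}.npy",Y)
    np.save(f"P_{n}.npy",P)
    im=c["img"]
    if n=="top": crop=cv2.resize(im[120:270,160:400],None,fx=3.3,fy=3.3,interpolation=cv2.INTER_CUBIC);cv2.imwrite("pics/crop1.png",crop)
E
```

```text
[0.61743462 0.236985  ] [ 0.50858062 -0.02035774] [ 0.55211084 -0.2340367 ]
top lid z {-0.01: 29, -0.006: 290, -0.002: 711, 0.002: 398, 0.006: 79, 0.01: 17, 0.014: 15, 0.018: 95, 0.022: 410, 0.026: 466, 0.03: 95, 0.034: 11, 0.038: 11, 0.042: 6, 0.046: 17, 0.05: 23, 0.054: 51, 0.058: 47, 0.062: 16, 0.066: 4, 0.07: 1, 0.074: 7, 0.078: 9, 0.082: 33, 0.086: 13, 0.09: 0, 0.094: 0, 0.098: 0, 0.102: 0, 0.106: 0, 0.11: 0, 0.114: 0}
rim 185 0.09478629947531608 (array([ 0.514 , -0.0181,  0.0477]), 0.0013) (array([ 0.514 , -0.0181]), 0.0013)
hi 962 [ 0.46014731 -0.20506193  0.1101936 ] [ 0.75279187 -0.0715966   0.26579403]
yoke 0.67 [320.4, 185.1, 366.2, 235.1] [ 0.47134589 -0.258923   -0.00565345] [ 0.62335538 -0.11038079  0.26579403]
side lid z {-0.01: 0, -0.006: 14, -0.002: 412, 0.002: 308, 0.006: 107, 0.01: 16, 0.014: 25, 0.018: 34, 0.022: 119, 0.026: 414, 0.03: 49, 0.034: 14, 0.038: 16, 0.042: 14, 0.046: 18, 0.05: 25, 0.054: 18, 0.058: 58, 0.062: 6, 0.066: 8, 0.07: 6, 0.074: 9, 0.078: 6, 0.082: 22, 0.086: 13, 0.09: 0, 0.094: 0, 0.098: 0, 0.102: 0, 0.106: 0, 0.11: 0, 0.114: 0}
rim 269 0.0941266811580936 (array([ 0.5144, -0.0211,  0.0478]), 0.0014) (array([ 0.5144, -0.0211]), 0.0014)
hi 782 [ 0.45988958 -0.20768451  0.11006154] [ 0.75222436 -0.0714311   0.26284104]
yoke 0.57 [248.1, 233.9, 311.1, 253.4] [ 0.47099753 -0.20768451 -0.00058251] [ 0.63383175 -0.05084694  0.26284104]
```

View pics/crop1.png

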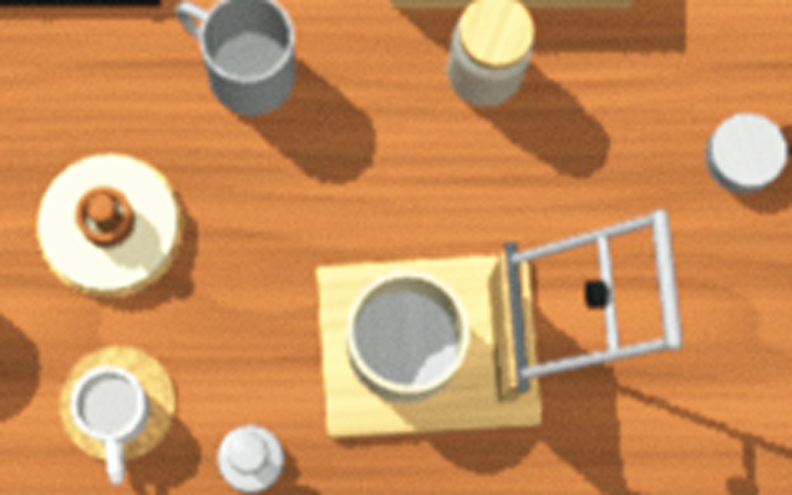

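```bash
python3 - <<'E'
from h import *
C=np.array([.5142,-.0195])
for n in("top","side"):
    P=np.load(f"P_{n}.npy");near=lambda c,r:P[np.hypot(P[:,0]-c[0],P[:,1]-c[1])<r]
    Q=near((.617,.237),.12);S=Q[(Q[:,2]>.019)&(Q[:,2]<.034)];print(n,"plate",len(S),np.median(S[:,2]),circ(S[np.hypot(*(S[:,:2]-np.median(S[:,:2],0)).T)>.05]) , (S.min(0)+S.max(0))[:2]/2, S.max(0)-S.min(0))
    S=Q[(Q[:,2]>.078)&(Q[:,2]<.092)];print("knob",len(S),S.mean(0),(S.min(0)+S.max(0))/2,S.max(0)-S.min(0))
    S=Q[(Q[:,2]>.05)&(Q[:,2]<.066)];print("collar",len(S),(S.min(0)+S.max(0))/2,S.max(0)-S.min(0))
    for nm,lo,hi,r in(("rod",.235,.27,.22),("board",.117,.131,.125),("base",.009,.021,.16)):
        S=near(C,r);S=S[(S[:,2]>lo)&(S[:,2]<hi)]
        if nm!="base":S=S[(S[:,1]<-.07)&(abs(S[:,0]-.52)<.1)]
        (cx,cy),(w,h),a=cv2.minAreaRect((S[:,:2]*1000).astype(np.float32));p=np.linalg.svd(S[:,:2]-S[:,:2].mean(0))[2][0] if len(S)<4000 else 0
        print(nm,len(S),S.mean(0),"rect",cx,cy,w,h,a,"ax",p, np.degrees(np.arctan2(p[1],p[0])))
E
```

```text
top plate 1054 0.026250107852845095 (array([0.6196, 0.2384, 0.0551]), 0.0034) [0.62185839 0.23965805] [0.11949102 0.11884606 0.01485483]
knob 55 [0.62037565 0.238235   0.08409646] [0.62062792 0.2383537  0.084201  ] [0.02004412 0.02252586 0.01147127]
collar 137 [0.62179732 0.2405784  0.05789277] [0.04951422 0.04872854 0.0153901 ]
rod 255 [ 0.52406158 -0.19432518  0.25537042] rect 525.484619140625 -190.8378448486328 100.9931640625 25.171072006225586 2.5854127407073975 ax [-0.99841396 -0.05629895] -176.77260106367729
board 131 [ 0.51755414 -0.10087702  0.12662786] rect 518.2548217773438 -103.15885925292969 114.2171630859375 17.981515884399414 4.131519317626953 ax [-0.99782597 -0.06590404] -176.22123777036856
base 1873 [ 0.50404008 -0.02846697  0.01527379] rect 542.7247314453125 3.471527099609375 252.8883819580078 272.8388366699219 8.709136962890625 ax [ 0.09605879 -0.99537566] -84.48773740967309
side plate 608 0.027383120411133888 (array([0.6187, 0.2337, 0.0548]), 0.0064) [0.62178061 0.23658419] [0.11897139 0.11973059 0.01467212]
knob 41 [0.62044735 0.23380206 0.08461213] [0.62117655 0.23465839 0.08309099] [0.02383908 0.01995813 0.00984126]
collar 107 [0.62136823 0.23608234 0.05731842] [0.04791808 0.04822306 0.01385937]
rod 308 [ 0.5234568  -0.20043786  0.258124  ] rect 525.1838989257812 -198.98931884765625 24.317834854125977 101.11703491210938 85.53529357910156 ax [-0.99904735 -0.04363936] -177.4988547537109
board 52 [ 0.48889604 -0.11282183  0.12612338] rect 513.429931640625 -111.76919555664062 105.13057708740234 10.932503700256348 0.2513364255428314 ax [-0.99710105 -0.07608872] -175.6362200036707
base 1327 [ 0.48799914 -0.06544326  0.01605319] rect 505.51837158203125 -5.527252197265625 167.59095764160156 276.8371887207031 11.680562019348145 ax [ 0.49103888 -0.87113766] -60.59111275824785
```

```bash
cat >> h.py <<'E'
YAW=np.radians(3.2)
C=np.array([.5142,-.0195])
def down(a):  # tool z down, closing line at world angle a
    y=np.array([np.cos(a),np.sin(a),0]);z=np.array([0,0,-1.]);q=Ro.from_matrix(np.stack([np.cross(y,z),y,z],1)).as_quat();return np.r_[q[3],q[:3]]
def st(x,y): return C+np.array([np.cos(YAW)*x-np.sin(YAW)*y,np.sin(YAW)*x+np.cos(YAW)*y])
def rod(q): a=.523+q; return np.r_[st(0,-.085+.155*np.cos(a)),.130+.155*np.sin(a)]
def say(m):
    s=arm.sense();print(m,round(s["t"],2),np.round(s["tcp_pos"],4),"F",np.round(s["force"],1),"gap",round(s["finger_gap"],4),"gf",round(s["gripper_force"],1))
E
python3 - <<'E'
from h import *
L=(.621,.2365)
for k in(0,1):
    for nm,p,a in(("lid",(*L,.085),YAW),("can",(*C,.16),YAW),("up",(*C,.30),YAW),("rodb",rod(1.7)+[0,0,.003],YAW+np.pi/2),("rodhi",rod(1.05)+[0,0,.1],YAW+np.pi/2),("rod0",rod(0),YAW+np.pi/2)):
        j=planner.solve_ik(np.array(p),down(a+k*np.pi));print(k,nm,np.round(p,3),None if j is None else np.round(j,2))
E
```

```text
0 lid [0.621 0.236 0.085] [-0.85  0.62  0.54  1.77 -0.4   0.87 -0.07]
0 can [ 0.514 -0.02   0.16 ] [-0.77  0.32  0.83  2.06 -0.31  0.88  0.29]
0 up [ 0.514 -0.02   0.3  ] [-0.88  0.11  0.87  1.91 -0.09  1.17  0.08]
0 rodb [ 0.524 -0.198  0.256] [-0.61  0.36  1.09  1.87 -0.35  1.12  2.24]
0 rodhi [ 0.519 -0.105  0.385] [-0.9   0.09  1.07  1.75 -0.08  1.34  1.82]
0 rod0 [0.511 0.03  0.207] [-0.71  0.2   0.6   2.01 -0.14  0.97  1.59]
1 lid [0.621 0.236 0.085] [-0.36  0.56 -0.13  1.73  0.09  0.86  2.66]
1 can [ 0.514 -0.02   0.16 ] [-1.02  0.52  1.23  2.07 -0.6   0.97 -2.55]
1 up [ 0.514 -0.02   0.3  ] None
1 rodb [ 0.524 -0.198  0.256] [-0.68  0.44  1.24  1.88 -0.46  1.15 -0.79]
1 rodhi [ 0.519 -0.105  0.385] [-1.05  0.13  1.27  1.76 -0.13  1.35 -1.27]
1 rod0 [0.511 0.03  0.207] [-0.99  0.27  0.96  2.03 -0.26  0.98 -1.41]
```

```bash
python3 - <<'E'
from h import *
o=down(YAW);L=np.array([.621,.2365])
arm.reach(np.r_[L,.22],o);say("above")
arm.move_linear(np.r_[L,.085],o,max_speed=.12);say("down")
effector.command_gripper(.0,35);say("grip")
arm.move_linear(np.r_[L,.135],o,max_speed=.08);say("lift")
for n in("top","side"):
    c=eyes.capture(n);P=cloud(c);cv2.imwrite(f"pics/{n}2.png",c["img"])
    Q=P[np.hypot(P[:,0]-L[0],P[:,1]-L[1])<.062];S=Q[(Q[:,2]>.067)&(Q[:,2]<.087)];print(len(S),np.median(S[:,2]) if len(S) else 0,np.round(S.min(0),4),np.round(S.max(0),4))
    z=S[:,2]; A=np.c_[S[:,:2]-L,np.ones(len(S))];print("plane",np.linalg.lstsq(A,z,rcond=None)[0])
E
```

```text
above 3.12 [0.6204 0.2381 0.2198] F [-0.6  0.2 -0.8] gap 0.0944 gf 0.0
down 4.39 [0.6215 0.2367 0.0858] F [ 0.3 -1.   0.5] gap 0.0934 gf 0.0
grip 5.48 [0.621  0.2365 0.085 ] F [-0.6 -0.3 -1.2] gap 0.0233 gf 35.0
lift 6.26 [0.6208 0.2366 0.1348] F [ 0.3 -0.2 -3.5] gap 0.0232 gf 35.0
438 0.07575555489590613 [0.5654 0.1807 0.0675] [0.6773 0.2265 0.086 ]
plane [-0.00276363  0.02241462  0.07660978]
649 0.07704890010504306 [0.5626 0.1765 0.0672] [0.6813 0.2953 0.0858]
plane [0.00647616 0.02335837 0.07713663]
```

View pics/side2.png

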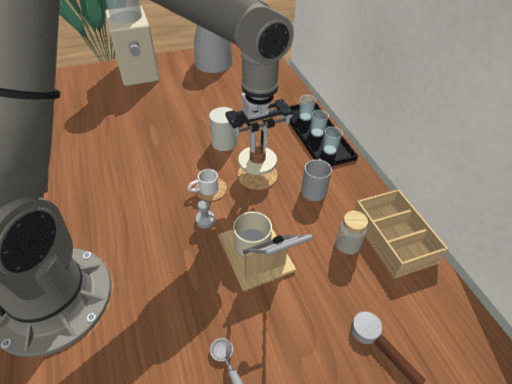

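The side view shows both lids hanging level from the gripper at (257,160) px, with the empty trivet below at (258,178). Next I'll carry them over and lower them.

```bash
python3 - <<'E'
from h import *
o=down(YAW)
arm.move_linear([.621,.2365,.27],o,max_speed=.15)
arm.move_linear([*C,.27],o,max_speed=.15)
arm.move_linear([*C,.185],o,max_speed=.1);say("above")
c=eyes.capture("side");P=cloud(c)
Q=P[np.hypot(P[:,0]-C[0],P[:,1]-C[1])<.068];S=Q[(Q[:,2]>.119)&(Q[:,2]<.136)];print(len(S),np.median(S[:,2]),(S.min(0)+S.max(0))/2,S.max(0)-S.min(0))
for z in (.176,.172,.169,.167,.165,.1640,.163):
    arm.move_linear([*C,z],o,max_speed=.03);say("z")
    if arm.sense()["force"][2]>2: break
c=eyes.capture("side");P=cloud(c);cv2.imwrite("pics/side3.png",c["img"][120:300,170:380].repeat(3,0).repeat(3,1))
Q=P[np.hypot(P[:,0]-C[0],P[:,1]-C[1])<.068];S=Q[(Q[:,2]>.095)&(Q[:,2]<.12)];print(len(S),np.median(S[:,2]),(S.min(0)+S.max(0))/2,S.max(0)-S.min(0))
E
```

```text
above 10.41 [ 0.5146 -0.0196  0.1855] F [ 0.  -0.5 -3.4] gap 0.0232 gf 35.0
1057 0.12784355613698362 [ 0.5158811  -0.01847608  0.12749971] [0.11915439 0.11868467 0.0168644 ]
z 10.91 [ 0.5141 -0.0196  0.1758] F [ 0.8 -0.3 -3.5] gap 0.0231 gf 35.0
z 11.19 [ 0.5141 -0.0195  0.1718] F [ 0.2 -0.1 -2.8] gap 0.0236 gf 35.0
z 11.44 [ 0.5141 -0.0195  0.1688] F [ 0.6 -0.3 -3. ] gap 0.023 gf 35.0
z 11.69 [ 0.5141 -0.0195  0.1669] F [ 0.6 -0.2 -3.1] gap 0.0229 gf 35.0
z 11.94 [ 0.5141 -0.0195  0.1649] F [ 0.6  1.  -2.7] gap 0.0235 gf 35.0
z 12.19 [ 0.5142 -0.0195  0.164 ] F [-0.   0.1 -3.4] gap 0.0237 gf 35.0
z 12.44 [ 0.5142 -0.0195  0.1637] F [-6.8  0.9 17.1] gap 0.0229 gf 35.0
1071 0.10625804272478134 [ 0.51475435 -0.01905101  0.10768657] [0.11773999 0.11949851 0.02462201]
```

View pics/side3.png

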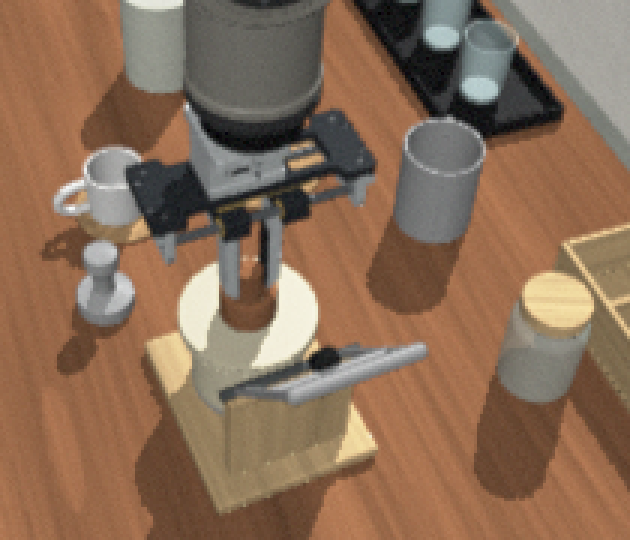

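The crop shows the cap level on the canister at about (248,310), with the yoke back. Contact came at the expected height. I'll release, check, then go to the yoke.

```bash
python3 - <<'E'
from h import *
o=down(YAW)
effector.command_gripper(.05,10);arm.pause(.2);effector.command_gripper(.094)
arm.move_linear([*C,.25],o,max_speed=.15)
arm.reach(rod(1.7)+[0,0,.115],down(YAW+np.pi/2));say("over rod")
for n in("top","side"):
    c=eyes.capture(n);P=cloud(c)
    Q=P[np.hypot(P[:,0]-C[0],P[:,1]-C[1])<.07];S=Q[(Q[:,2]>.096)&(Q[:,2]<.115)]
    A=np.c_[S[:,:2]-C,np.ones(len(S))];print(n,len(S),np.median(S[:,2]),"mid",(S.min(0)+S.max(0))/2,"plane",np.linalg.lstsq(A,S[:,2],rcond=None)[0])
    S=Q[(Q[:,2]>.155)&(Q[:,2]<.172)];print("knob",len(S),S.mean(0))
    cv2.imwrite(f"pics/{n}4.png",c["img"][120:300,170:400].repeat(3,0).repeat(3,1))
E
```

```text
over rod 16.57 [ 0.5242 -0.1979  0.3677] F [-0.7  0.4 -0.6] gap 0.094 gf 0.0
top 1280 0.10502208313852812 mid [ 0.51464707 -0.01600329  0.10530757] plane [ 0.0037394  -0.00039711  0.10486237]
knob 66 [ 0.51335437 -0.01688887  0.16251963]
side 1104 0.10625931376359715 mid [ 0.51541638 -0.01702152  0.10556186] plane [0.00542013 0.01499515 0.10619084]
knob 76 [ 0.51383044 -0.02159067  0.16306991]
```

View pics/side4.png

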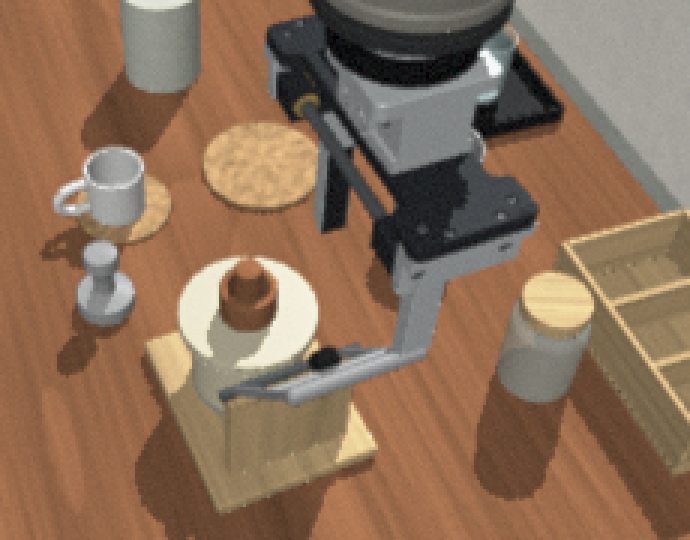

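The crop shows the lids seated and level, knob at (250,280), with the gripper over the yoke rod. Next is the swing over.

```bash
python3 - <<'E'
from h import *
o=down(YAW+np.pi/2);d=np.array([0,0,.001])
effector.command_gripper(.06)
arm.move_linear(rod(1.7)+d,o,max_speed=.12);say("at rod")
effector.command_gripper(0,15);say("grip")
assert arm.sense()["finger_gap"]>.008
qs=[1.55,1.4,1.2,1.0,.8,.6,.4,.2,.06,.02,0.,-.015]
for q in qs:
    arm.move_linear(rod(q)+d,o,max_speed=.1)
    f=arm.sense()["force"]; 
    if q<.1 or np.abs(f).max()>10: say(q)
    if np.linalg.norm(f)>35 or (q<.1 and f[2]>5): break
arm.pause(.4);say("held")
effector.command_gripper(.05);arm.pause(.5);say("free")
arm.move_linear(arm.sense()["tcp_pos"]+[0,0,.07],o,max_speed=.15)
c=eyes.capture("side");cv2.imwrite("pics/side5.png",c["img"][120:300,170:400].repeat(3,0).repeat(3,1))
P=cloud(c);Q=P[np.hypot(P[:,0]-rod(0)[0],P[:,1]-rod(0)[1])<.06];S=Q[(Q[:,2]>.19)&(Q[:,2]<.225)];print(len(S),S.mean(0) if len(S) else 0,rod(0))
E
```

```text
at rod 18.47 [ 0.5245 -0.1985  0.2548] F [-0.4  0.3  0.7] gap 0.0598 gf 0.0
grip 19.27 [ 0.5242 -0.198   0.2542] F [-1.   2.3  1.8] gap 0.0111 gf 15.0
0.06 23.16 [0.512  0.0244 0.2169] F [-2.5 -0.2 -0.8] gap 0.0115 gf 15.0
0.02 23.41 [0.5119 0.0278 0.2116] F [-0.5 -1.4 -0.8] gap 0.0116 gf 15.0
0.0 23.66 [0.5118 0.0296 0.2086] F [ 1.3 -0.8 -1.2] gap 0.0117 gf 15.0
-0.015 23.91 [0.5118 0.0308 0.2065] F [ 2.6 -0.8 -0.5] gap 0.0115 gf 15.0
held 24.31 [0.5117 0.0308 0.2066] F [ 4.7 -1.4 -0.1] gap 0.0113 gf 15.0
free 25.57 [0.5114 0.0308 0.2064] F [-0.4 -0.4  0.6] gap 0.0501 gf 0.0
292 [0.51100644 0.02116289 0.20707176] [0.5114491  0.02970348 0.20741961]
```

View pics/side5.png

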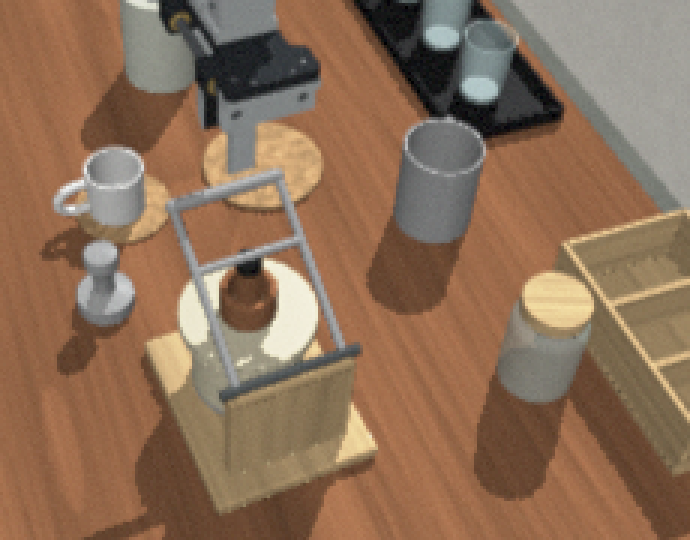

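The crop shows the yoke swung over and its pad resting on the knob at (248,262). I'll press lightly to make sure of contact, then swing it back.

```bash
python3 - <<'E'
from h import *
o=down(YAW+np.pi/2);d=np.array([0,0,.001])
arm.move_linear(rod(0)+d,o,max_speed=.12)
effector.command_gripper(0,20);say("grip")
for q in(-.015,-.03,-.045):
    arm.move_linear(rod(q)+d,o,max_speed=.03);say(q)
    if arm.sense()["force"][2]>4:break
arm.pause(.4);say("pressed")
for q in[.02,.2,.4,.6,.8,1.,1.2,1.4,1.55,1.67]:
    arm.move_linear(rod(q)+d,o,max_speed=.1)
    if np.abs(arm.sense()["force"]).max()>10: say(q)
say("back")
effector.command_gripper(.05);arm.pause(.2)
arm.move_linear(rod(1.7)+[0,0,.12],o,max_speed=.15);say("clear")
arm.reach([*C,.28],down(YAW))
effector.command_gripper(.094)
for n in("top","side"):
    c=eyes.capture(n);P=cloud(c)
    S=P[(P[:,2]>.235)&(P[:,2]<.27)&(np.hypot(*(P[:,:2]-rod(1.7)[:2]).T)<.06)];print(n,"rod",len(S),S.mean(0),rod(1.7))
    Q=P[np.hypot(P[:,0]-C[0],P[:,1]-C[1])<.07];S=Q[(Q[:,2]>.096)&(Q[:,2]<.115)]
    print("plate",len(S),np.median(S[:,2]),"mid",(S.min(0)+S.max(0))/2)
    S=Q[(Q[:,2]>.132)&(Q[:,2]<.143)];print("collar",len(S),(S.min(0)+S.max(0))/2,S.max(0)-S.min(0))
    S=Q[(Q[:,2]>.155)&(Q[:,2]<.172)];print("knob",len(S),S.mean(0) if len(S) else 0)
    cv2.imwrite(f"pics/{n}6.png",c["img"][120:300,170:400].repeat(3,0).repeat(3,1))
E
```

```text
grip 27.63 [0.5115 0.0307 0.2086] F [-1.   4.7  2.8] gap 0.0115 gf 20.0
-0.015 27.88 [0.5114 0.0317 0.2067] F [-1.4  6.2  5.5] gap 0.011 gf 20.0
pressed 28.28 [0.5114 0.0317 0.2067] F [-2.6  5.1  5.6] gap 0.0114 gf 20.0
0.2 28.96 [0.5127 0.0133 0.2344] F [-3.6 10.9  8. ] gap 0.0116 gf 20.0
0.4 29.42 [ 0.5143 -0.009   0.2559] F [-4.2 12.8 15.2] gap 0.0113 gf 20.0
0.6 29.88 [ 0.5161 -0.0367  0.272 ] F [-0.8  6.6 11.9] gap 0.0116 gf 20.0
0.8 30.33 [ 0.5177 -0.0662  0.2822] F [ 0.9  4.8 12. ] gap 0.0114 gf 20.0
back 32.42 [ 0.5243 -0.1951  0.2565] F [ 5.9 -0.3  0.4] gap 0.0113 gf 19.9
clear 34.31 [ 0.5239 -0.1981  0.3723] F [-0.5 -0.6 -0.1] gap 0.0502 gf 0.0
top rod 260 [ 0.5250217  -0.19404189  0.25511976] [ 0.52419627 -0.19829636  0.25318598]
plate 154 0.10513384055145147 mid [0.51399066 0.03375069 0.10440068]Traceback (most recent call last):
  File "<stdin>", line 22, in <module>
    return umr_minimum(a, axis, None, out, keepdims, initial, where)
ValueError: zero-size array to reduction operation minimum which has no identity
```

```bash
python3 - <<'E'
from h import *
c=eyes.capture("side");P=cloud(c)
Q=P[np.hypot(P[:,0]-C[0],P[:,1]-C[1])<.068];S=Q[(Q[:,2]>.099)&(Q[:,2]<.112)]
A=np.c_[S[:,:2]-C,np.ones(len(S))];print(len(S),np.median(S[:,2]),"mid",(S.min(0)+S.max(0))/2,np.linalg.lstsq(A,S[:,2],rcond=None)[0])
o=down(YAW);G=np.array([.5147,-.0185])
arm.move_linear([*G,.136],o,max_speed=.1);say("down")
effector.command_gripper(.0,20);say("grip")
for z in(.145,.18,.256): arm.move_linear([*G,z],o,max_speed=.06);say(z)
arm.pause(.3)
for n in("side","top"):
    c=eyes.capture(n);cv2.imwrite(f"pics/{n}7.png",c["img"][100:300,150:400].repeat(3,0).repeat(3,1));P=cloud(c)
    if n=="side":
        Q=P[np.hypot(P[:,0]-C[0],P[:,1]-C[1])<.068]
        for lo,hi in((.215,.235),(.155,.172),(.093,.106)):
            S=Q[(Q[:,2]>lo)&(Q[:,2]<hi)];print(len(S),len(S) and (np.median(S,0),(S.min(0)+S.max(0))/2))
say("end")
E
```

```text
1044 0.10634844011139183 mid [ 0.51552842 -0.01618864  0.10566036] [0.00604251 0.00885772 0.10631758]
down 38.57 [ 0.515  -0.0185  0.1365] F [ 0.3  0.5 -0.1] gap 0.0942 gf 0.0
grip 39.33 [ 0.5147 -0.0185  0.136 ] F [0.6 0.2 0.6] gap 0.0489 gf 19.8
0.145 39.62 [ 0.515  -0.0184  0.1455] F [ 0.5  0.5 -1.4] gap 0.0493 gf 19.8
0.18 40.36 [ 0.5146 -0.0183  0.1799] F [ 0.4  0.  -2.1] gap 0.0488 gf 19.8
0.256 41.77 [ 0.5145 -0.0185  0.2556] F [-0.3 -0.4 -1.2] gap 0.0495 gf 19.8
1114 (array([ 0.50662658, -0.04171396,  0.22618583]), array([ 0.51479938, -0.01806327,  0.22486618]))
2 (array([ 0.51341516, -0.03038838,  0.15524955]), array([ 0.51341516, -0.03038838,  0.15524955]))
871 (array([ 0.50596879, -0.03103987,  0.10231787]), array([ 0.51468454, -0.02136997,  0.09952899]))
end 42.17 [ 0.5147 -0.0185  0.256 ] F [-0.3  0.2 -2.2] gap 0.0492 gf 19.8
```

View pics/side7.png

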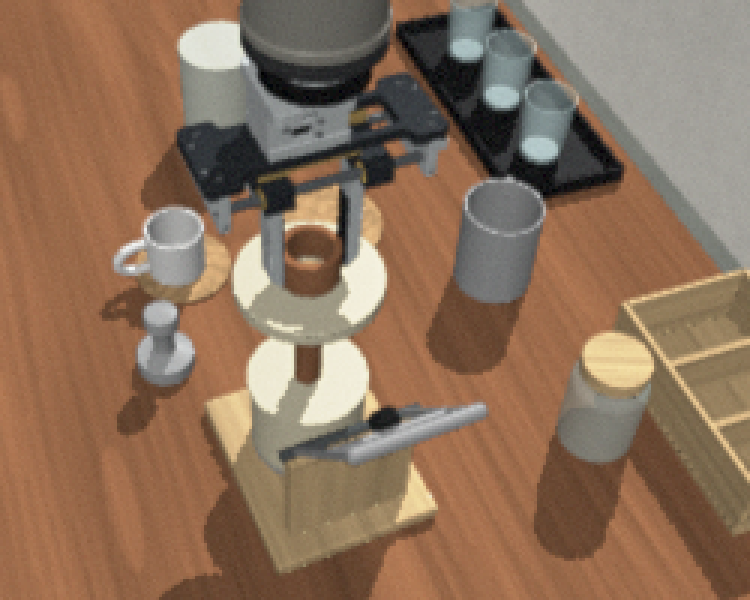

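The crop shows the outer lid held level at (310,280), clear of the knob. The inner lid is seated at (308,385), its disc measured at about 0.102 m against an expected 0.101, and the yoke is back.

```bash
python3 -c "
from h import *
print(workorder.hand_in());say('done')"
```

```text
the job is handed in; nothing more can be done
None
the job is handed in; nothing more can be done
```

I handed the job in at about 42 s on the robot's clock, but the station did not report a verdict: the last images show the inner lid seated, the yoke fully back, and the outer lid held level about 117 mm above the rim.

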